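# Open the bench power box by its touch catch and switch on the green socket

### The job

Switch on the green socket in the power box on the model maker's bench, using only the fingertips: press the closed lid down at its front (the blue spot marks the touch catch), take the hand away so that the lid springs ajar by itself, push the lid up and right back until it rests open on its stop, then press the green rocker fully over to on. Leave the red rocker alone, pick nothing up, and leave the jars and tools lying round the box where they are.

Things in the scene. Friction and masses are not known exactly. Their poses are not given: they have to be found in the camera images.
- powerbox: Grey metal power box screwed to the bench, 160 mm deep (its x, front to hinged back) and 240 wide (y, left seen from the front), walls 80 high, 5 thick; origin under its centre. A 150 x 236 x 6 mm aluminium lid lies 6 mm above the rim, top 92 mm up. Inside, two white socket modules side by side, rockers to the front, 55 mm left and right of the middle, either on either side.
- lid (a joint): Lid angle, rad: 0 shut on the catch; pressed in (2 to 3 N) it stops at -0.033, 4 mm at the blue spot; let go after passing -0.026, it is lifted by a spring in about 1 s to 0.85 and stays there (ajar). Pressed shut it latches again. Beyond 0.85 it must be pushed (1 to 3 N at the edge) and falls back if left before upright (1.57); past 1.65 it sinks by itself to its open stop at 1.95.
- lid_mark (a point): Middle of the blue spot (22 mm across) on the lid's upper face, 20 mm from its front edge, 134 mm from the hinge axis, straight above the touch catch; moves with the lid.
- lid_edge (a point): Middle of the lid's front edge, half-way through its 6 mm thickness, 154 mm from the hinge axis; moves with the lid. On the lid's underside, 6 to 44 mm behind this edge, hangs the catch's striker, a tapered black block 12 mm wide and 16 deep.
- lid_hinge (a point): Middle of the lid's hinge axis, 89 mm above the bench, 74 mm behind the box's middle; the axis runs along the box's y. At lid angle a the front edge lies 154 cos(a) mm in front of it (towards the box's front) and 154 sin(a) mm above it.
- green_rocker (a joint): Green rocker switch, rad: 0 off (its front half raised), 0.30 fully over to on; stays where it is left; 4 to 5 N on the raised half turns it.
- green_press (a point): Middle of the upper face of the green rocker's front half (21 mm long, 27 wide), 10 mm in front of the pivot. When off it is raised, sloping up to the front at 0.3 rad, about 13 mm below the box's rim; pressing straight down here about 3 mm turns it on. Moves with the rocker; the box's front wall is 45 mm ahead of it.
- red_rocker (a joint): Red rocker switch of the other module, the same build: 0 off, 0.30 on. To be left off.
- red_press (a point): Middle of the upper face of the red rocker's front half, the same as on the green one, 110 mm to one side of it.
- open_jar: Small open white screw jar, 54 mm across, 46 mm high; origin at the centre of its underside.
- glue_jar: White jar with its cap on, 62 mm across, 54 mm high; origin at the centre of its underside.
- jar_cap: White screw cap lying open side up, 62 mm across, 15 mm high; origin at the centre of its underside.
- screwdriver: Black-handled screwdriver lying down, 170 mm long, under 30 mm high; origin under its middle, x along it to the tip.
- spring_clamp: Yellow plastic spring clamp lying flat, 165 mm long, 108 mm across its handles, 20 mm high; origin under its pivot, x towards the jaws.
- pliers: Pliers with black grips lying flat, 180 mm long, 75 mm across the grips, 17 mm high; origin under the pivot, x towards the jaws.
- marker_pen: Green and black pen lying down behind the box, 136 mm long, 13 mm high; origin under its middle, x along it.

How it is judged:
By the outcome, as a careful person would: the job done as asked, in the order asked, and still so for the second after the job is handed in, with the robot touching nothing.
It also fails if it takes over 54 s, if anything falls off the work surface, if the arm or the gripper's body presses on something with over 40 N, if the wrist force passes 120 N, or if a joint passes its speed limit or range.

### The arm

A 6-joint arm with a two-finger parallel gripper is mounted at the origin on the work surface. World frame = base frame: x ahead of the robot, y to its left, z up, the work surface at z = 0. Lengths are in m, angles in degrees, forces in N, time in s.
With the tool pointing down it reaches from about 0.375 to 0.9 m from the base axis. Payload 3.1 kg.
Tool frame: the origin (TCP) lies at the very end of the fingers, on their centre line; the grasp point (between the pads) lies bot.grip_point_offset behind it (bot.grip_point_offset is the distance from the TCP to the grasp point, in m); z points along the fingers, y is the line along which they close (so a half turn about z gives the same grasp; the last joint's range is limited). The gripper opens to 87 mm and grips with 3 to 60 N. Pads are 19 mm wide; open, the fingers measure 117 mm over their backs; the gripper's body (75 mm by 190 mm) begins 51 mm behind the grasp point.
Start: joints at [-82.649, 30.224, 82.088, -0, 67.689, -10.227], TCP at [0.189, -0.596, 0.223] pointing down, gripper open.
Joint ranges: [-176.69, 176.69], [-43.24, 126.21], [12.49, 139.97], [-82, 262], [0, 151.66], [-163.58, 163.58]. Speed limits (degrees/s): [159.86, 159.86, 180, 180, 180, 180].

### API

Orientations are given as a 3x3 rotation matrix whose columns are the frame's x, y, z axes.
In Python, from rig import bot, viewer, ticket gives the robot as it stands.
- The arm moves only by the tool servo_tool, never from a script. Its argument "targets" is a list of rows, each an object with "offset": the shift along the tool's x, y, z in m, a list of three; "dr": the turn, a rotation vector about the tool's x, y, z in degrees, a list of three. In form: [{"offset": [x, y, z], "dr": [ax, ay, az]}, ...]. A call has 1 to 20 rows; each row is the pose to reach, as a shift and turn from the pose commanded when the call began, along the tool's axes at that moment; what a row does not reach only later rows make up. A row lasts 1/12 s, in which the tool goes at most 41.7 mm and 7.16 degrees, less where a joint would pass 70% of its speed; a pose out of reach is approached as far as the arm can. A call with a gripper value outside its range is refused whole. "gripper" is the gripper command: -1 is fully open, 1 is shut, values between are in proportion, set as the call begins (left out, the last holds). The fingers move at their own pace and stop on an object; the grip force is fixed at half the most. Time passes only in rows, so rows that repeat a pose let the fingers close. It gives the time, the measured TCP pose, the force, the opening and the grip force at its end, in the units of the state.
- bot.read_state(): the state, without advancing time (a new reading comes with each control period).
- viewer.capture(name): name is "scene" or "top"; returns a dict with "color" (384x512x3 uint8, red, green, blue), "camera_matrix" (3x3 intrinsics, pixels), "k1" (the pictures are not rectified: a ray, as slopes to the right and down, at radius r is drawn at 1 + k1 r^2 times it, then the intrinsics apply), "R" (3x3) and "t" (3): a world point X has camera coordinates R X + t. Camera axes: x right, y down, z forward; pixel columns grow to the right and rows downward; lengths in m; the calibration is good to about 2 mm. A picture is of the moment at which its call begins. There is no depth.
- ticket.hand_in(): hands the job in; it is judged then, once.
The state is a dict: "time_s": time; "joint_positions": joint angles; "qvel": joint speeds; "tau": joint torques, N m; "position": TCP position; "tcp_rot": TCP orientation; "force": force on the tool from outside, world axes, zero at the start; "moment": the same for the moment, N m; "opening": opening from 0.0 (shut) to 1.0 (fully open); "grasp_force": force on a finger pad.
Only numpy, scipy, OpenCV 4.12 (cv2) and the standard library are available. Lean on these libraries where they do the work, as an engineer would, in place of code of your own. Each camera call takes 0.05 s, during which the arm holds its last target. There are 200 camera calls.

## Working session

There is one attempt and no reset: what is moved stays moved. The work goes in short steps, Python scripts to look and compute and a tool call to move; the robot and the scene stay as the last step left them, time stands still between calls to the robot, and variables do not carry over. Pictures are saved under pics/ and viewed, at most 10 in all, crops included, and the job is handed in when it is done.

Besides the shell and the picture viewer there is one more tool, called after "Call:" as name([rows], argument=value, ...), one row to a line, values as JSON. servo_tool: Moves the arm, as the interface text tells. Its arguments: {"type":"object","properties":{"targets":{"type":"array"},"gripper":{"type":"number"}},"required":["targets"]}

```bash
mkdir -p pics; cat > h.py <<'E'
import numpy as np, cv2
from rig import bot, viewer, ticket
def snap(n,f=None):
    c=viewer.capture(n)
    if f: cv2.imwrite('pics/'+f,cv2.cvtColor(c['color'],cv2.COLOR_RGB2BGR))
    return c
def ray(c,uv):
    K=np.array(c['camera_matrix']);d=np.array([c['k1'],0,0,0,0.])
    p=cv2.undistortPoints(np.array(uv,float).reshape(-1,1,2),K,d).reshape(-1,2)
    R=np.array(c['R']);t=np.array(c['t'])
    return -R.T@t,(R.T@np.c_[p,np.ones(len(p))].T).T
def onz(c,uv,z):
    o,d=ray(c,uv); return o+d*((z-o[2])/d[:,2])[:,None]
def proj(c,X):
    return cv2.projectPoints(np.array(X,float).reshape(-1,1,3),cv2.Rodrigues(np.array(c['R']))[0],np.array(c['t'],float),np.array(c['camera_matrix']),np.array([c['k1'],0,0,0,0.]))[0].reshape(-1,2)
E
python3 - <<'E'
from h import *
a=snap('scene','s0.png');b=snap('top','t0.png')
for c in(a,b):
    h=cv2.cvtColor(c['color'],cv2.COLOR_RGB2HSV)
    m=cv2.inRange(h,(100,120,60),(130,255,255))
    n,l,s,ce=cv2.connectedComponentsWithStats(m)
    for i in range(1,n):
        if s[i,4]>15: print(s[i],ce[i],onz(c,ce[i],.092))
    print('cam',-np.array(c['R']).T@c['t'])
s=bot.read_state();print(s);print(bot.grip_point_offset)
E
```

```text
[  5 153  12  10  92] [ 10.84782609 157.54347826] [[ 0.49753766 -0.61856811  0.092     ]]
[250 187   8   6  36] [253.63888889 189.61111111] [[0.52643251 0.02824592 0.092     ]]
[  0 222  21  36 379] [  6.44854881 239.66490765] [[ 0.73921301 -0.49609994  0.092     ]]
[ 24 292  24  24 212] [ 35.20283019 302.91509434] [[ 0.87115932 -0.36115472  0.092     ]]
[ 290  310  186   74 5501] [376.94182876 354.59716415] [[0.88330598 0.30041959 0.092     ]]
[124 326  15  15  99] [132.25252525 335.28282828] [[ 0.90707794 -0.14890098  0.092     ]]
cam [1.14092962 0.1177798  0.82848134]
[  92   28  121   42 2281] [154.23016221  52.34940815] [[0.88508278 0.30640909 0.092     ]]
[401  45  11  10  36] [407.13888889  48.47222222] [[ 0.91224336 -0.35603837  0.092     ]]
[462 108  50  41 729] [484.37174211 127.78463649] [[ 0.70097279 -0.54823511  0.092     ]]
[481 121  15   8  37] [488.10810811 124.56756757] [[ 0.70984937 -0.55893016  0.092     ]]
[481 144   7   9  27] [483.92592593 147.92592593] [[ 0.64775075 -0.54295622  0.092     ]]
[254 187   9   9  68] [257.97058824 191.05882353] [[0.52653962 0.03096
[... 158 characters left out ...]
81e-04,
        6.76889696e+01, -1.02275192e+01]), 'qvel': array([-0.03892492, -0.10440769, -0.17273334, -0.04436008, -0.07867608,
        0.03606411]), 'tau': array([-6.32372903e-04, -4.40987313e+01, -1.77150875e+01,  6.33524568e-02,
        5.33918047e-02, -4.68322946e-05]), 'position': array([ 0.18870634, -0.5951472 ,  0.22167107]), 'tcp_rot': array([[ 9.53298360e-01,  3.02030083e-01, -2.55074686e-04],
       [ 3.02030001e-01, -9.53296477e-01,  1.92502911e-03],
       [ 3.38254902e-04, -1.91216730e-03, -9.99998115e-01]]), 'force': array([ 0.41504074,  0.51045511, -0.33834691]), 'moment': array([0.01041986, 0.00684572, 0.00259848]), 'grasp_force': 0.0, 'opening': 1.0011852165503117}
0.0187
```

View pics/s0.png

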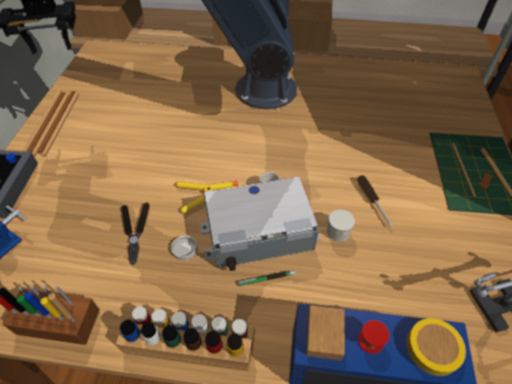

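View pics/t0.png

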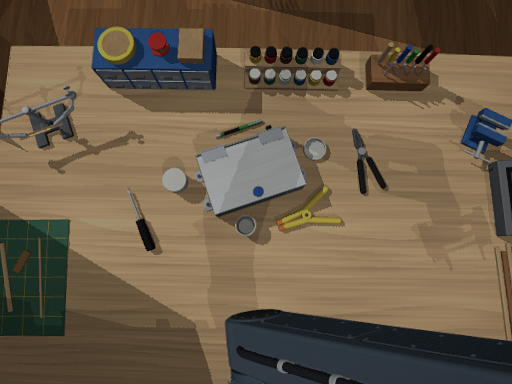

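Seen in both views: the blue spot lies on the front edge, facing the robot (scene (254,190), top (258,191)). The lid corners in the top view are roughly (197,157), (283,130), (304,183), (214,213). The open jar stands just in front at (246,226) and the clamp is at the front right (308,215).

```bash
python3 - <<'E'
from h import *
P=[]
for n,seed in(('top',(235,175)),('scene',(240,215))):
    c=snap(n);h=cv2.cvtColor(c['color'],cv2.COLOR_RGB2HSV)
    im=c['color'].copy();print(im[seed[1],seed[0]],h[seed[1],seed[0]])
    m=cv2.inRange(h,(0,0,110),(180,60,255))
    x0,y0=(190,120) if n=='top' else (195,170)
    r=np.zeros_like(m);r[y0:y0+100,x0:x0+125]=m[y0:y0+100,x0:x0+125]
    r=cv2.morphologyEx(r,cv2.MORPH_OPEN,np.ones((7,7)))
    nn,l,s,ce=cv2.connectedComponentsWithStats(r);k=l[seed[1],seed[0]]
    ct=max(cv2.findContours((l==k).astype(np.uint8),0,2)[0],key=cv2.contourArea)
    w=onz(c,ct.reshape(-1,2),.092)[:,:2]
    print(n,s[k],cv2.minAreaRect((w*1000).astype(np.float32)),cv2.boxPoints(cv2.minAreaRect((w*1000).astype(np.float32))))
    cv2.drawContours(im,[ct],-1,(255,0,0),1)
    P.append(cv2.resize(im[y0-10:y0+110,x0-10:x0+130],None,fx=2.8,fy=2.8))
cv2.imwrite('pics/m.png',cv2.cvtColor(np.hstack(P),cv2.COLOR_RGB2BGR))
c=snap('top')
# front lid corners (clicked) 
E
```

```text
[141 142 143] [105   4 143]
top [ 198  129  106   84 5626] ((583.0377807617188, 52.58811950683594), (160.45611572265625, 236.51531982421875), 19.35711669921875) [[468.14786  137.5688  ]
 [546.542    -85.57655 ]
 [697.92773  -32.392563]
 [619.53357  190.75279 ]]
[168 166 165] [ 10   5 168]
scene [ 205  173  111   79 5922] ((578.2650756835938, 46.147308349609375), (204.64370727539062, 237.67288208007812), 19.565610885620117) [[ 442.05475   123.855804]
 [ 521.64813  -100.093506]
 [ 714.4754    -31.561188]
 [ 634.882     192.38812 ]]
```

View pics/m.png

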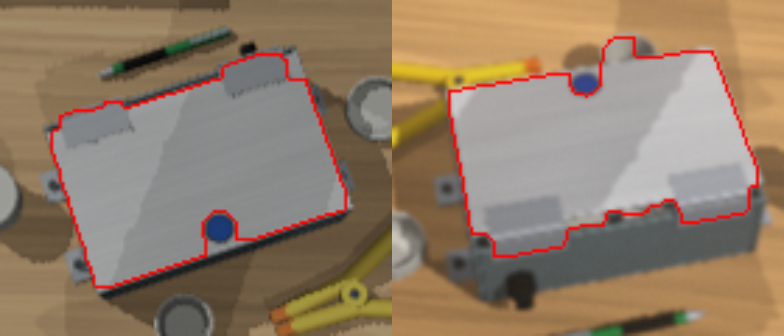

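Box yaw is about 19.4°, spot at (0.5265, 0.0296), hinge at (0.653, 0.074). The pictures show the lid edges matching the outline. I'll close the fingers and move above the spot.

Call:
servo_tool([
  {"offset": [0.511, -0.493, 0.08], "dr": [0, 0, -1.8]},
  {"offset": [0.511, -0.493, 0.08], "dr": [0, 0, -1.8]},
  {"offset": [0.511, -0.493, 0.08], "dr": [0, 0, -1.8]},
  {"offset": [0.511, -0.493, 0.08], "dr": [0, 0, -1.8]},
  {"offset": [0.511, -0.493, 0.08], "dr": [0, 0, -1.8]},
  {"offset": [0.511, -0.493, 0.08], "dr": [0, 0, -1.8]},
  {"offset": [0.511, -0.493, 0.08], "dr": [0, 0, -1.8]},
  {"offset": [0.511, -0.493, 0.08], "dr": [0, 0, -1.8]},
  {"offset": [0.511, -0.493, 0.08], "dr": [0, 0, -1.8]},
  {"offset": [0.511, -0.493, 0.08], "dr": [0, 0, -1.8]},
  {"offset": [0.511, -0.493, 0.08], "dr": [0, 0, -1.8]},
  {"offset": [0.511, -0.493, 0.08], "dr": [0, 0, -1.8]},
  {"offset": [0.511, -0.493, 0.08], "dr": [0, 0, -1.8]},
  {"offset": [0.511, -0.493, 0.08], "dr": [0, 0, -1.8]},
  {"offset": [0.511, -0.493, 0.08], "dr": [0, 0, -1.8]},
  {"offset": [0.511, -0.493, 0.08], "dr": [0, 0, -1.8]},
  {"offset": [0.511, -0.493, 0.08], "dr": [0, 0, -1.8]},
  {"offset": [0.511, -0.493, 0.08], "dr": [0, 0, -1.8]},
  {"offset": [0.511, -0.493, 0.08], "dr": [0, 0, -1.8]},
  {"offset": [0.511, -0.493, 0.08], "dr": [0, 0, -1.8]},
], gripper=1)

```text
time_s: 1.92
position: [0.5265, 0.0286, 0.1423]
tcp_rot: [[0.943, 0.333, -0.001], [0.333, -0.943, -0.0], [-0.001, 0.0, -1.0]]
force: [-0.5, -0.1, 0.8]
opening: 0.004
grasp_force: 0.0
```

Call:
servo_tool([
  {"offset": [0, 0, 0.02], "dr": [0, 0, 0]},
  {"offset": [0, 0, 0.035], "dr": [0, 0, 0]},
  {"offset": [0, 0, 0.044], "dr": [0, 0, 0]},
  {"offset": [0, 0, 0.048], "dr": [0, 0, 0]},
  {"offset": [0, 0, 0.05], "dr": [0, 0, 0]},
  {"offset": [0, 0, 0.052], "dr": [0, 0, 0]},
  {"offset": [0, 0, 0.0535], "dr": [0, 0, 0]},
  {"offset": [0, 0, 0.055], "dr": [0, 0, 0]},
  {"offset": [0, 0, 0.056], "dr": [0, 0, 0]},
  {"offset": [0, 0, 0.056], "dr": [0, 0, 0]},
  {"offset": [0, 0, 0.056], "dr": [0, 0, 0]},
])

```text
time_s: 2.83
position: [0.5271, 0.0279, 0.0881]
tcp_rot: [[0.943, 0.333, 0.001], [0.333, -0.943, -0.001], [0.0, 0.002, -1.0]]
force: [-4.1, -3.0, 11.3]
opening: 0.005
grasp_force: 5.4
```

Call:
servo_tool([
  {"offset": [0, 0, -0.04], "dr": [0, 0, 0]},
  {"offset": [-0.015, 0, -0.08], "dr": [0, 0, 0]},
  {"offset": [-0.035, 0, -0.115], "dr": [0, 0, 0]},
  {"offset": [-0.06, 0, -0.14], "dr": [0, 0, 0]},
  {"offset": [-0.07, 0, -0.15], "dr": [0, 0, 0]},
  {"offset": [-0.07, 0, -0.15], "dr": [0, 0, 0]},
  {"offset": [-0.07, 0, -0.15], "dr": [0, 0, 0]},
  {"offset": [-0.07, 0, -0.15], "dr": [0, 0, 0]},
  {"offset": [-0.07, 0, -0.15], "dr": [0, 0, 0]},
  {"offset": [-0.07, 0, -0.15], "dr": [0, 0, 0]},
  {"offset": [-0.07, 0, -0.15], "dr": [0, 0, 0]},
  {"offset": [-0.07, 0, -0.15], "dr": [0, 0, 0]},
  {"offset": [-0.07, 0, -0.15], "dr": [0, 0, 0]},
  {"offset": [-0.07, 0, -0.15], "dr": [0, 0, 0]},
  {"offset": [-0.07, 0, -0.15], "dr": [0, 0, 0]},
  {"offset": [-0.07, 0, -0.15], "dr": [0, 0, 0]},
  {"offset": [-0.07, 0, -0.15], "dr": [0, 0, 0]},
  {"offset": [-0.07, 0, -0.15], "dr": [0, 0, 0]},
  {"offset": [-0.07, 0, -0.15], "dr": [0, 0, 0]},
  {"offset": [-0.07, 0, -0.15], "dr": [0, 0, 0]},
])

```text
time_s: 4.5
position: [0.461, 0.0053, 0.2366]
tcp_rot: [[0.943, 0.332, 0.0], [0.332, -0.943, -0.0], [0.0, 0.0, -1.0]]
force: [-0.1, 0.1, 0.6]
opening: 0.005
grasp_force: 0.0
```

```bash
python3 - <<'E'
from h import *
a=snap('scene')['color'];b=snap('top')['color']
f=lambda i,x,y:cv2.resize(i[y:y+180,x:x+200],None,fx=2,fy=2)
cv2.imwrite('pics/p1.png',cv2.cvtColor(np.hstack([f(a,160,120),f(b,160,90)]),cv2.COLOR_RGB2BGR))
E
```

```text
(no output)
```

View pics/p1.png

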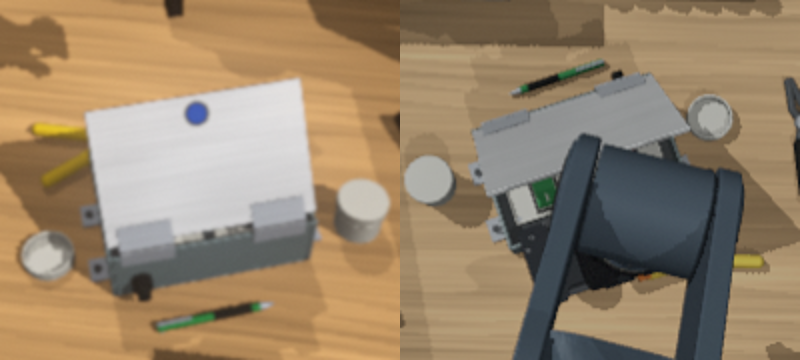

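The lid has sprung ajar, and the green module is on the left (+y). I'll move in front of the lid edge, offset 40 mm to the right to clear the striker.

Call:
servo_tool([
  {"offset": [0.0, 0.03, 0.01], "dr": [0, 0, 0]},
  {"offset": [0.0, 0.04, 0.04], "dr": [0, 0, 0]},
  {"offset": [0.02, 0.04, 0.056], "dr": [0, 0, 0]},
  {"offset": [0.054, 0.04, 0.056], "dr": [0, 0, 0]},
  {"offset": [0.054, 0.04, 0.056], "dr": [0, 0, 0]},
  {"offset": [0.054, 0.04, 0.056], "dr": [0, 0, 0]},
  {"offset": [0.054, 0.04, 0.056], "dr": [0, 0, 0]},
])

```text
time_s: 5.18
position: [0.5247, -0.0144, 0.1804]
tcp_rot: [[0.943, 0.332, -0.001], [0.332, -0.943, 0.0], [-0.001, -0.001, -1.0]]
force: [-0.7, -0.7, 0.4]
opening: 0.005
grasp_force: 0.0
```

Call:
servo_tool([
  {"offset": [0.02, 0, 0.0], "dr": [0, 0, 0]},
  {"offset": [0.032, 0, 0.0], "dr": [0, 0, 0]},
  {"offset": [0.038, 0, -0.002], "dr": [0, 0, 0]},
  {"offset": [0.044, 0, -0.006], "dr": [0, 0, 0]},
  {"offset": [0.05, 0, -0.011], "dr": [0, 0, 0]},
  {"offset": [0.055, 0, -0.014], "dr": [0, 0, 0]},
  {"offset": [0.06, 0, -0.017], "dr": [0, 0, 0]},
  {"offset": [0.065, 0, -0.02], "dr": [0, 0, 0]},
  {"offset": [0.07, 0, -0.023], "dr": [0, 0, 0]},
  {"offset": [0.075, 0, -0.025], "dr": [0, 0, 0]},
  {"offset": [0.075, 0, -0.025], "dr": [0, 0, 0]},
])

```text
time_s: 6.1
position: [0.5978, 0.0107, 0.2062]
tcp_rot: [[0.943, 0.332, 0.003], [0.332, -0.943, 0.0], [0.003, 0.001, -1.0]]
force: [-0.5, -0.1, 0.9]
opening: 0.002
grasp_force: 0.2
```

```bash
python3 - <<'E'
from h import *
a=snap('scene')['color'];b=snap('top')['color']
f=lambda i,x,y:cv2.resize(i[y:y+180,x:x+200],None,fx=2,fy=2)
cv2.imwrite('pics/p2.png',cv2.cvtColor(np.hstack([f(a,160,80),f(b,160,90)]),cv2.COLOR_RGB2BGR))
E
```

```text
(no output)
```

View pics/p2.png

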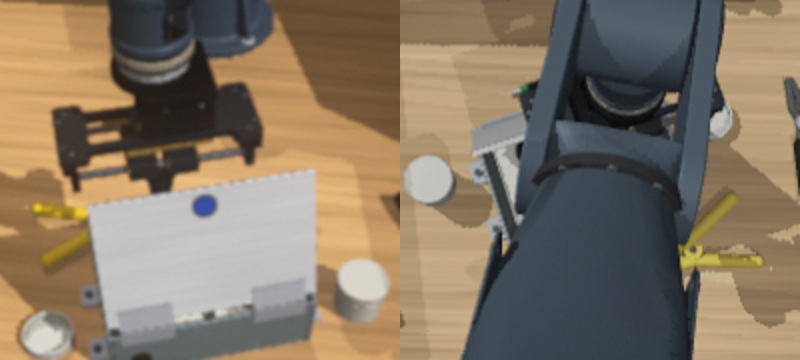

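The lid is riding up on the fingers as planned (its edge is now at scene crop y≈180). I'll push on past upright.

Call:
servo_tool([
  {"offset": [0.006, 0, -0.002], "dr": [0, 0, 0]},
  {"offset": [0.012, 0, -0.004], "dr": [0, 0, 0]},
  {"offset": [0.018, 0, -0.006], "dr": [0, 0, 0]},
  {"offset": [0.024, 0, -0.008], "dr": [0, 0, 0]},
  {"offset": [0.03, 0, -0.009], "dr": [0, 0, 0]},
  {"offset": [0.036, 0, -0.01], "dr": [0, 0, 0]},
  {"offset": [0.042, 0, -0.012], "dr": [0, 0, 0]},
  {"offset": [0.048, 0, -0.012], "dr": [0, 0, 0]},
  {"offset": [0.054, 0, -0.013], "dr": [0, 0, 0]},
  {"offset": [0.06, 0, -0.013], "dr": [0, 0, 0]},
  {"offset": [0.066, 0, -0.013], "dr": [0, 0, 0]},
  {"offset": [0.072, 0, -0.013], "dr": [0, 0, 0]},
  {"offset": [0.078, 0, -0.013], "dr": [0, 0, 0]},
  {"offset": [0.084, 0, -0.013], "dr": [0, 0, 0]},
  {"offset": [0.09, 0, -0.013], "dr": [0, 0, 0]},
  {"offset": [0.096, 0, -0.013], "dr": [0, 0, 0]},
  {"offset": [0.1, 0, -0.013], "dr": [0, 0, 0]},
  {"offset": [0.1, 0, -0.013], "dr": [0, 0, 0]},
])

```text
time_s: 7.7
position: [0.6914, 0.0438, 0.2186]
tcp_rot: [[0.943, 0.332, 0.001], [0.332, -0.943, 0.0], [0.001, 0.0, -1.0]]
force: [0.1, -0.8, 0.3]
opening: 0.005
grasp_force: 0.0
```

Call:
servo_tool([
  {"offset": [-0.02, 0, 0], "dr": [0, 0, 0]},
  {"offset": [-0.05, 0, -0.02], "dr": [0, 0, 0]},
  {"offset": [-0.09, 0, -0.04], "dr": [0, 0, 0]},
  {"offset": [-0.13, 0, -0.04], "dr": [0, 0, 0]},
  {"offset": [-0.17, 0, -0.04], "dr": [0, 0, 0]},
  {"offset": [-0.21, 0, -0.04], "dr": [0, 0, 0]},
  {"offset": [-0.21, 0.04, -0.04], "dr": [0, 0, 0]},
  {"offset": [-0.21, 0.08, -0.04], "dr": [0, 0, 0]},
  {"offset": [-0.21, 0.12, -0.04], "dr": [0, 0, 0]},
  {"offset": [-0.21, 0.16, -0.04], "dr": [0, 0, 0]},
  {"offset": [-0.21, 0.2, -0.04], "dr": [0, 0, 0]},
  {"offset": [-0.21, 0.2, -0.04], "dr": [0, 0, 0]},
  {"offset": [-0.21, 0.2, -0.04], "dr": [0, 0, 0]},
  {"offset": [-0.21, 0.2, -0.04], "dr": [0, 0, 0]},
])

```text
time_s: 8.87
position: [0.5579, -0.2144, 0.2582]
tcp_rot: [[0.944, 0.331, -0.001], [0.331, -0.944, 0.001], [-0.001, -0.002, -1.0]]
force: [-0.2, 0.7, 0.1]
opening: 0.002
grasp_force: 0.0
```

```bash
python3 - <<'E'
from h import *
a=snap('scene');b=snap('top')
f=lambda i,x,y:cv2.resize(i[y:y+180,x:x+200],None,fx=2,fy=2)
cv2.imwrite('pics/p3.png',cv2.cvtColor(np.hstack([f(a['color'],160,120),f(b['color'],160,90)]),cv2.COLOR_RGB2BGR))
for n,c in(('s',a),('t',b)):
    h=cv2.cvtColor(c['color'],cv2.COLOR_RGB2HSV)
    for k,r in(('green',[((50,110,50),(85,255,255))]),('red',[((0,140,60),(8,255,255)),((172,140,60),(180,255,255))])):
        m=sum(cv2.inRange(h,*q) for q in r);N,l,s,ce=cv2.connectedComponentsWithStats(m)
        for i in range(1,N):
            if s[i,4]>20 and 190<ce[i][0]<330 and 110<ce[i][1]<290: print(n,k,s[i],onz(c,ce[i],.067).round(4))
E
```

```text
s green [273 198  14  17 131] [[0.55   0.0951 0.067 ]]
s green [240 276  27   9  62] [[0.7511 0.0635 0.067 ]]
s red [228 205  14  18 187] [[ 0.586  -0.0095  0.067 ]]
t green [225 176  14  18 145] [[0.5465 0.097  0.067 ]]
t red [266 162  16  18 171] [[ 0.5833 -0.0073  0.067 ]]
```

View pics/p3.png

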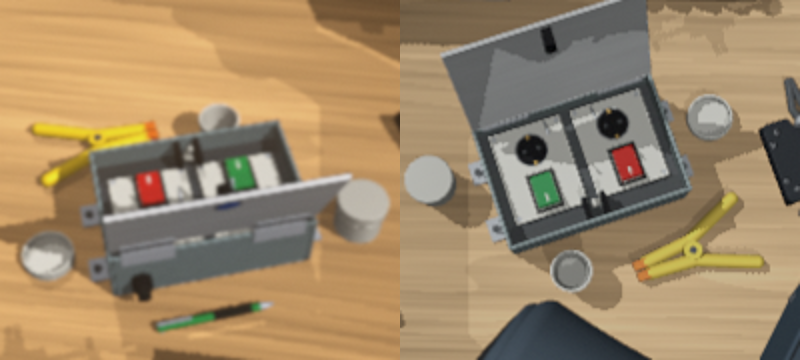

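The lid rests open, with the green rocker at top-crop (543,190) and red untouched at (626,163). Next I'll go above the green rocker's front half.

Call:
servo_tool([
  {"offset": [0.01, -0.04, 0.02], "dr": [0, 0, 0]},
  {"offset": [0.02, -0.08, 0.04], "dr": [0, 0, 0]},
  {"offset": [0.03, -0.12, 0.05], "dr": [0, 0, 0]},
  {"offset": [0.04, -0.16, 0.06], "dr": [0, 0, 0]},
  {"offset": [0.055, -0.2, 0.07], "dr": [0, 0, 0]},
  {"offset": [0.065, -0.24, 0.08], "dr": [0, 0, 0]},
  {"offset": [0.075, -0.275, 0.09], "dr": [0, 0, 0]},
  {"offset": [0.0795, -0.297, 0.11], "dr": [0, 0, 0]},
  {"offset": [0.0795, -0.297, 0.14], "dr": [0, 0, 0]},
  {"offset": [0.0795, -0.297, 0.16], "dr": [0, 0, 0]},
  {"offset": [0.0795, -0.297, 0.16], "dr": [0, 0, 0]},
  {"offset": [0.0795, -0.297, 0.16], "dr": [0, 0, 0]},
  {"offset": [0.0795, -0.297, 0.16], "dr": [0, 0, 0]},
])

```text
time_s: 10.05
position: [0.5356, 0.0921, 0.0998]
tcp_rot: [[0.943, 0.332, 0.002], [0.332, -0.943, -0.0], [0.002, 0.001, -1.0]]
force: [0.6, -0.2, 0.2]
opening: 0.008
grasp_force: 0.0
```

Call:
servo_tool([
  {"offset": [0, 0, 0.015], "dr": [0, 0, 0]},
  {"offset": [0, 0, 0.025], "dr": [0, 0, 0]},
  {"offset": [0, 0, 0.029], "dr": [0, 0, 0]},
  {"offset": [0, 0, 0.031], "dr": [0, 0, 0]},
  {"offset": [0, 0, 0.033], "dr": [0, 0, 0]},
  {"offset": [0, 0, 0.035], "dr": [0, 0, 0]},
  {"offset": [0, 0, 0.0365], "dr": [0, 0, 0]},
  {"offset": [0, 0, 0.038], "dr": [0, 0, 0]},
  {"offset": [0, 0, 0.038], "dr": [0, 0, 0]},
  {"offset": [0, 0, 0.038], "dr": [0, 0, 0]},
])

```text
time_s: 10.88
position: [0.5347, 0.0915, 0.0636]
tcp_rot: [[0.943, 0.332, 0.0], [0.332, -0.943, -0.001], [0.0, 0.001, -1.0]]
force: [-6.6, -2.4, 22.5]
opening: 0.002
grasp_force: 11.5
```

Call:
servo_tool([
  {"offset": [0, 0, -0.03], "dr": [0, 0, 0]},
  {"offset": [0, 0, -0.07], "dr": [0, 0, 0]},
  {"offset": [0, 0, -0.11], "dr": [0, 0, 0]},
  {"offset": [-0.02, 0.02, -0.15], "dr": [0, 0, 0]},
  {"offset": [-0.03, 0.06, -0.18], "dr": [0, 0, 0]},
  {"offset": [-0.04, 0.1, -0.19], "dr": [0, 0, 0]},
  {"offset": [-0.05, 0.14, -0.19], "dr": [0, 0, 0]},
  {"offset": [-0.06, 0.18, -0.19], "dr": [0, 0, 0]},
  {"offset": [-0.07, 0.22, -0.19], "dr": [0, 0, 0]},
  {"offset": [-0.08, 0.26, -0.19], "dr": [0, 0, 0]},
  {"offset": [-0.08, 0.3, -0.19], "dr": [0, 0, 0]},
  {"offset": [-0.08, 0.3, -0.19], "dr": [0, 0, 0]},
  {"offset": [-0.08, 0.3, -0.19], "dr": [0, 0, 0]},
  {"offset": [-0.08, 0.3, -0.19], "dr": [0, 0, 0]},
])

```text
time_s: 12.05
position: [0.5589, -0.2177, 0.2502]
tcp_rot: [[0.944, 0.33, -0.0], [0.33, -0.944, 0.001], [0.0, -0.001, -1.0]]
force: [-1.2, 1.0, 0.4]
opening: 0.004
grasp_force: 0.0
```

```bash
python3 - <<'E'
from h import *
a=snap('scene');b=snap('top')
f=lambda i,x,y:cv2.resize(i[y:y+120,x:x+130],None,fx=3,fy=3,interpolation=2)
cv2.imwrite('pics/p4.png',cv2.cvtColor(np.hstack([f(a['color'],190,150),f(b['color'],190,110)]),cv2.COLOR_RGB2BGR))
for n,c in(('s',a),('t',b)):
    h=cv2.cvtColor(c['color'],cv2.COLOR_RGB2HSV)
    for k,r in(('green',[((50,110,50),(85,255,255))]),('red',[((0,140,60),(8,255,255)),((172,140,60),(180,255,255))])):
        m=sum(cv2.inRange(h,*q) for q in r);N,l,s,ce=cv2.connectedComponentsWithStats(m)
        for i in range(1,N):
            if s[i,4]>20 and 190<ce[i][0]<330 and 110<ce[i][1]<290: print(n,k,s[i],onz(c,ce[i],.067).round(4))
E
```

```text
s green [273 200  14  12 101] [[0.5486 0.0945 0.067 ]]
s green [240 276  27   9  60] [[0.7512 0.0635 0.067 ]]
s red [228 205  14  18 188] [[ 0.5862 -0.0095  0.067 ]]
t green [225 176  15  18 150] [[0.546  0.0966 0.067 ]]
t red [266 162  16  18 172] [[ 0.5832 -0.0075  0.067 ]]
```

View pics/p4.png

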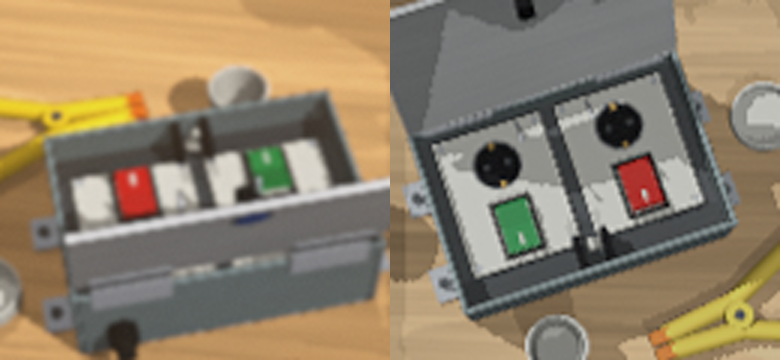

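The green rocker has changed: its scene height went from 17 to 12 px, while red is the same. I'll check that it is fully over by comparing the projected ends of the rocker with the picture.

```bash
python3 - <<'E'
from h import *
c=snap('scene');h=cv2.cvtColor(c['color'],cv2.COLOR_RGB2HSV)
m=cv2.inRange(h,(45,90,40),(90,255,255))
for u in (276,278,280,282,284): print(u,np.where(m[185:225,u])[0][[0,-1]]+185)
x=np.array([.943,.332,0]);y=np.array([-.332,.943,0]);C=np.array([.583,.0495,0])
for a in(0,.1,.2,.25,.3):
    f=.3-a
    print(a,[proj(c,C+x*(-.02+s*.0205)+y*.055+np.array([0,0,.064+.0205*(f if s<0 else a if s>0 else 0)]))[0].round(1) for s in(-1,0,1)])
E
```

```text
276 [200 207]
278 [204 212]
280 [199 211]
282 [199 211]
284 [203 211]
0 [array([278. , 197.8]), array([279.9, 205.8]), array([282. , 212.5])]
0.1 [array([277.9, 198.3]), array([279.9, 205.8]), array([282., 212.])]
0.2 [array([277.9, 198.8]), array([279.9, 205.8]), array([282.1, 211.4])]
0.25 [array([277.9, 199.1]), array([279.9, 205.8]), array([282.1, 211.2])]
0.3 [array([277.9, 199.4]), array([279.9, 205.8]), array([282.1, 210.9])]
```

The rocker's rows (199–211) match fully on. The 22 N press also stopped at z = 0.0636, which is the on height. Handing in.

```bash
python3 -c "
from rig import ticket
print(ticket.hand_in())"
```

```text
the job is handed in; nothing more can be done
None
```

I handed the job in at about 12 s of the 54 s allowed: the lid sprang ajar and was pushed back onto its stop, and the green rocker was pressed to on. By picture and press force the rocker is fully over, the red rocker and the jars and clamp by the box look unmoved, and the hand-in returned no verdict.

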